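# Pack out a freeze-dryer vial tray with the right spacer and lock its cam clamp

### The job

A rack of vials stands at the end of the loading tray's channel: lay the one spacer that fills the gap in front of it flat in the channel (the longest that fits between clamp pad and rack). Turn the adjuster knob so that the cam lever meets firm resistance about midway through its swing, then close the lever fully and let go. Do not push aside or knock over the jars, beaker, bottle and tools.

Things in the scene. Friction and masses are not known exactly. Their poses are not given: they have to be found in the camera images.
- channel (a point): On the channel floor (tray plate's top, 10 mm over the table) and its centre line, where the clamp pad's face stands when lever and adjuster are at 0. y points along the channel, clamp to rack; z up. Channel 52 mm wide between rails 5 mm high, 5 mm wide. The clamp block (56 mm wide, top 38 mm above this point) fills y = -25 to -153 mm.
- channel_end (a point): Steel loading tray, fixed, 225 x 430 x 10 mm; this point is on the channel floor at the foot of the end wall (52 mm high), 244 mm from channel along y. One of three racks stands in the channel against this wall; the other two are parked beside the channel on the tray plate, 85 and 140 mm to +x.
- pad_face (a point): Centre of the face of the clamp's steel pad (40 mm wide, 34 mm high, 21 mm above the channel floor); y is the channel's and points at the rack. It moves along y: +12 mm per rad of the adjuster, and +20 mm as the lever closes (13.3 mm per rad). It is sprung, 1.2 N per mm, and gives way up to 30 mm.
- rack_a_face (a point): White plastic vial rack, 150 mm long, 50 mm wide, 54 mm high with grey-stoppered vials to 58 mm, fixed where it stands. The point is the centre of the end face that looks at the clamp (27 mm above its foot); y points from this face into the rack, along the channel.
- rack_b_face (a point): White plastic vial rack, 125 mm long, 50 mm wide, 54 mm high with grey-stoppered vials to 58 mm, fixed where it stands. The point is the centre of the end face that looks at the clamp (27 mm above its foot); y points from this face into the rack, along the channel.
- rack_c_face (a point): White plastic vial rack, 100 mm long, 50 mm wide, 54 mm high with grey-stoppered vials to 58 mm, fixed where it stands. The point is the centre of the end face that looks at the clamp (27 mm above its foot); y points from this face into the rack, along the channel.
- spacer_70_mid (a point): Loose aluminium spacer 70 mm long: a round bar 28 mm thick with a square 44 x 44 x 8 mm foot plate at each end, lying on its side, 220 g nominal. Point at its centre, 22 mm above what it lies on; x is its long axis (both ends alike), z up.
- spacer_95_mid (a point): Loose aluminium spacer 95 mm long: a round bar 28 mm thick with a square 44 x 44 x 8 mm foot plate at each end, lying on its side, 245 g nominal. Point at its centre, 22 mm above what it lies on; x is its long axis (both ends alike), z up.
- spacer_120_mid (a point): Loose aluminium spacer 120 mm long: a round bar 28 mm thick with a square 44 x 44 x 8 mm foot plate at each end, lying on its side, 270 g nominal. Point at its centre, 22 mm above what it lies on; x is its long axis (both ends alike), z up.
- spacer_145_mid (a point): Loose aluminium spacer 145 mm long: a round bar 28 mm thick with a square 44 x 44 x 8 mm foot plate at each end, lying on its side, 295 g nominal. Point at its centre, 22 mm above what it lies on; x is its long axis (both ends alike), z up.
- adjuster (a joint): Adjuster knob on the clamp block, rad, 0 to 1.5, starts nearly backed off. Grows clockwise seen from above and then pushes the pad 12 mm per rad towards the rack. Stiff (0.35 N m), stays where it is left. For resistance midway the play that is left between pad, spacer and rack with the lever at 0 must be about 10 mm.
- adjuster_grip (a point): On the knob's axis, in the middle of its upright steel grip bar: 50 mm long, 13 mm thick, from 17 mm below (on a disc; the block's top is 24 mm below) to 13 mm above this point. x is along the bar and turns with the knob, z up.
- lever (a joint): Cam lever, rad, 0 open (lever sticks out towards the channel's -x side), 1.5 closed (lever in line with the clamp, pointing to the channel's -y). Grows anticlockwise seen from above. Stays where it is left (hinge friction 0.28 N m, about 2.5 N at the grip, rising to about 4 N as the pad presses); its stop is at 1.5.
- lever_grip (a point): On the axis of the lever's upright round black grip, 22 mm across; its top is 17 mm above this point, the lever's flat arm (8 mm thick, 20 mm wide) has its top 30 mm below it. It travels on a circle of 110 mm radius about lever_pivot.
- lever_pivot (a point): On the lever's vertical hinge axis, at the height of lever_grip; its hub is 34 mm across, top 28 mm below this point; rides on a carriage that the adjuster moves along the channel with the pad. x turns with the lever and points away from the grip.
- pad (a joint): How far the sprung pad is pushed in, m; 0 when nothing presses on it. 0.010 with the lever closed means that resistance began just midway.
- jar1_mid (a point): Bystander, loose: clear glass jar, 38 mm across, 80 mm high, standing. Point half-way up, on its axis.
- jar2_mid (a point): Bystander, loose: clear glass jar, 38 mm across, 80 mm high, standing. Point half-way up, on its axis.
- jar3_mid (a point): Bystander, loose: amber glass jar, 44 mm across, 95 mm high, standing. Point half-way up, on its axis.
- beaker_mid (a point): Bystander, loose: glass beaker, 70 mm across, 85 mm high, standing. Point half-way up, on its axis.
- wash_mid (a point): Bystander, loose: white wash bottle, 64 mm across, 150 mm high, standing. Point half-way up, on its axis.
- screwdriver_grip (a point): Bystander, loose: screwdriver lying down; point in its handle.
- wrench_grip (a point): Bystander, loose: wrench lying down; point on its handle.
There are look-alikes about, which are no part of the job. Leave any purple look-alike of the part that bears spacer_95_mid alone. What is shaped like the part that bears spacer_120_mid but red is not meant.

How it is judged:
By the outcome, as a careful person would: the job done as asked, in the order asked, and still so for the second after the job is handed in, with the robot touching nothing.
It also fails if it takes over 58 s, if anything falls off the work surface, if the arm or the gripper's body presses on something with over 40 N, if the wrist force passes 120 N, or if a joint passes its speed limit or range.

### The arm

A 6-joint arm with a two-finger parallel gripper is mounted at the origin on the work surface. World frame = base frame: x ahead of the robot, y to its left, z up, the work surface at z = 0. Lengths are in m, angles in rad, forces in N, time in s.
With the tool pointing down it reaches from about 0.3 to 0.775 m from the base axis. Payload 14.6 kg.
Tool frame: the origin (TCP) lies between the finger pads; the fingertips stand 14 mm ahead of it and the grasp point (between the pads) lies 5 mm behind it (r.tip_reach is the distance from the TCP to the fingertips, in m); z points along the fingers, y is the direction in which the jaws open and shut (so a half turn about z gives the same grasp; the last joint's range is limited). The gripper opens to 85 mm and grips with 20 to 120 N. Pads are 22 mm wide; open, the fingers measure 114 mm over their backs; the gripper's body (76 mm by 85 mm) begins 54 mm behind the grasp point. The pads swing forward as they close: fully open they stand 13 mm farther back than shut.
Start: joints at [1.201, 0.3, 1.521, -0, 1.321, -0.067], TCP at [0.164, 0.525, 0.245] pointing down, gripper open.
Joint ranges: [-3.03, 3.03], [-0.79, 2.21], [0.23, 2.52], [-1.04, 4.18], [0, 3.07], [-2.55, 2.55]. Speed limits (rad/s): [2.22, 2.22, 2.57, 3.14, 3.14, 3.14].

### API

Orientations are given as a unit quaternion [x, y, z, w].
In Python, from rig import r, imaging gives the robot as it stands.
- The arm moves only by the tool move_arm, never from a script. Its argument "commands" is a list that holds one entry, the list of rows, each a list of 7 numbers: the shift along the tool's x, y, z in units of 25 mm (1.0 is 25 mm), then the turn, a rotation vector about the tool's x, y, z in units of 8 degrees (1.0 is 8 degrees), then the opening, from 0 (shut) to 1 (fully open). A call has 1 to 10 rows; each row is the pose to reach, as a shift and turn from the pose commanded when the call began, along the tool's axes at that moment; what a row does not reach only later rows make up. A row lasts 1/8 s, in which the tool goes at most 62.5 mm and 10.7 degrees, less where a joint would pass 70% of its speed; a pose out of reach is approached as far as the arm can. A call with a gripper value outside its range is refused whole. The fingers move at their own pace and stop on an object; the grip force is fixed at half the most. Time passes only in rows, so rows that repeat a pose let the fingers close. It gives the time, the measured TCP pose, the force and the opening at its end, in the units of the state.
- r.state(): the state, without advancing time (a new reading comes with each control period).
- imaging.capture(name): name is "scene" or "top" or "wrist"; returns a dict with "frame" (384x512x3 uint8, red, green, blue), "z_map" (384x512 float32, m along the optical axis (not along the pixel's ray), 0 where there is no reading), "fx", "fy", "cx", "cy" (pixels), "k1" (the pictures are not rectified: a ray, as slopes to the right and down, at radius r is drawn at 1 + k1 r^2 times it, then the intrinsics apply), "extrinsics" (4x4, takes a point from camera to world coordinates). Camera axes: x right, y down, z forward; pixel columns grow to the right and rows downward; lengths in m; the calibration is good to about 2 mm. A picture is of the moment at which its call begins.
- r.job_done(): hands the job in, once; it reports no verdict.
The state is a dict: "time": time; "qpos": joint angles; "joint_vel": joint speeds; "joint_torque": joint torques, N m; "ee_pos": TCP position; "tcp_rot": TCP orientation; "force": force on the tool from outside, world axes, zero at the start; "ft_torque": the same for the moment, N m; "width": finger opening in m.
Only numpy, scipy, OpenCV 4.12 (cv2) and the standard library are available. Lean on these libraries where they do the work, as an engineer would, in place of code of your own. Each camera call takes 0.05 s, during which the arm holds its last target. There are 200 camera calls.

## Working session

There is one attempt and no reset: what is moved stays moved. The work goes in short steps, Python scripts to look and compute and a tool call to move; the robot and the scene stay as the last step left them, time stands still between calls to the robot, and variables do not carry over. Pictures are saved under pics/ and viewed, about 8 in all and at most 12, crops included, and the job is handed in when it is done.

Besides the shell and the picture viewer there is one more tool, called after "Call:" by a JSON object that holds its "name" and its "arguments". move_arm: Moves the arm, as the interface text tells. Its arguments: {"type":"object","properties":{"commands":{"type":"array","items":{"type":"array","items":{"type":"array","items":{"type":"number"}}}}},"required":["commands"]}

```bash
ls; mkdir -p pics; python3 - <<'E'
from rig import r, imaging
import cv2,numpy as np,pickle
print(r.state())
D={}
for n in ["scene","top"]:
    c=imaging.capture(n);D[n]=c
    print(n,c["fx"],c["fy"],c["cx"],c["cy"],c["k1"],c["extrinsics"].round(3).tolist())
    cv2.imwrite(f"pics/{n}0.png",cv2.resize(c["frame"][:,:,::-1],(800,600),interpolation=cv2.INTER_CUBIC))
pickle.dump(D,open("d0.pkl","wb"))
E
```

```text
pics
{'time': 0.0, 'qpos': array([ 1.20139182e+00,  3.00512246e-01,  1.52162642e+00, -5.54106944e-06,
        1.32067669e+00, -6.66005540e-02]), 'joint_vel': array([ 0.00078173, -0.00172516,  0.00117082, -0.00088744,  0.00063371,
       -0.00036221]), 'joint_torque': array([ 3.91605790e-04, -5.43520403e+01, -3.61779606e+01,  2.49161822e-06,
        3.99926445e-03, -1.22188698e-05]), 'ee_pos': array([0.1639305 , 0.52476274, 0.24467955]), 'tcp_rot': array([ 1.50823510e-01,  9.88560517e-01, -5.97460086e-04, -1.29602182e-04]), 'force': array([ 0.54460203, -0.59197702,  0.66552103]), 'ft_torque': array([ 0.00510112,  0.00881162, -0.03910742]), 'width': 0.08565594919091184}
scene 397.6906505789654 397.6906505789654 257.8655564256274 192.2282681630106 -0.06153803294758137 [[0.88, 0.33, -0.342, 1.029], [0.476, -0.614, 0.63, -0.898], [-0.002, -0.717, -0.698, 1.005], [0.0, 0.0, 0.0, 1.0]]
top 419.4735502686148 419.4735502686148 257.14288360965145 195.6214257122461 -0.1425097322586109 [[-0.022, -0.987, 0.157, 0.365], [-1.0, 0.023, 0.008, -0.064], [-0.011, -0.156, -0.988, 1.524], [0.0, 0.0, 0.0, 1.0]]
```

View pics/top0.png

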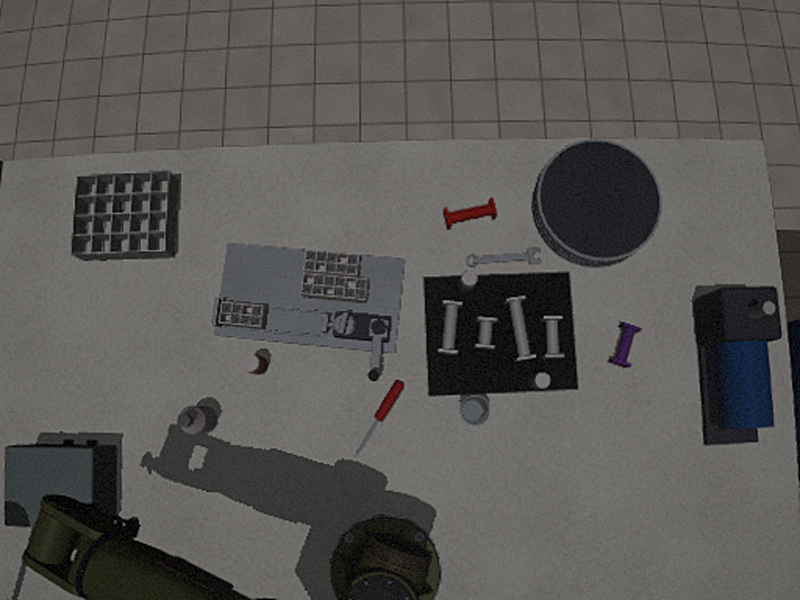

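View pics/scene0.png

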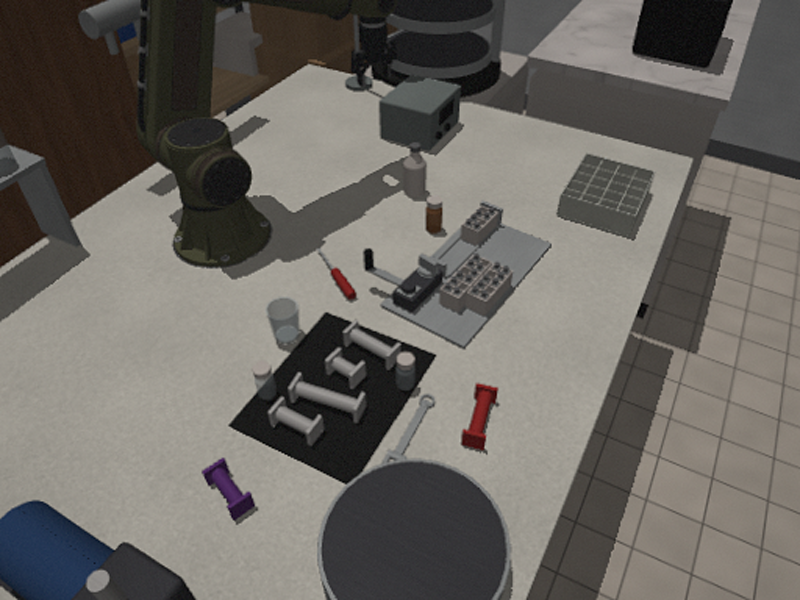

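The top view shows the channel rack at left (240,315), the clamp, knob and lever at (345–380,325), and four grey spacers on the black mat at (450–553,328). The red and purple look-alikes are apart from these. Next I'll measure them with depth.

```bash
cat > h.py <<'E'
import numpy as np,cv2,pickle
from scipy.spatial.transform import Rotation as R
def rays(c,uv):
    uv=np.asarray(uv,float).reshape(-1,2)
    d=(uv-[c["cx"],c["cy"]])/[c["fx"],c["fy"]]; s=d.copy()
    for _ in range(10): s=d/(1+c["k1"]*(s**2).sum(1,keepdims=True))
    return np.c_[s,np.ones(len(s))]
def cloud(c):
    h,w=c["z_map"].shape; v,u=np.mgrid[:h,:w]
    P=rays(c,np.c_[u.ravel(),v.ravel()])*c["z_map"].reshape(-1,1)
    E=c["extrinsics"]; return (P@E[:3,:3].T+E[:3,3]).reshape(h,w,3)
def onplane(c,uv,z):
    E=c["extrinsics"]; d=rays(c,uv)@E[:3,:3].T; o=E[:3,3]
    return o+d*((z-o[2])/d[:,2])[:,None]
def proj(c,P):
    E=c["extrinsics"]; q=(np.atleast_2d(P)-E[:3,3])@E[:3,:3]; s=q[:,:2]/q[:,2:]
    s=s*(1+c["k1"]*(s**2).sum(1,keepdims=True)); return s*[c["fx"],c["fy"]]+[c["cx"],c["cy"]]
def blobs(P,mask,amin=15):
    n,l,st,ce=cv2.connectedComponentsWithStats(mask.astype(np.uint8))
    for i in range(1,n):
        if st[i,4]<amin: continue
        q=P[l==i]; (x,y),(a,b),t=cv2.minAreaRect((q[:,:2]*1000).astype(np.float32))
        print(st[i,4],"px",ce[i].round(0),"rect c",round(x,1),round(y,1),"size",round(a,1),round(b,1),"ang",round(t,1),"zmax",(np.percentile(q[:,2],[50,95])*1000).round(1))
E
python3 - <<'E'
from h import *
from rig import r
print(r.tip_reach)
D=pickle.load(open("d0.pkl","rb"))
for n in D:
    P=cloud(D[n]); 
    t=P[(abs(P[:,:,0]-.3)<.3)&(abs(P[:,:,1])<.3)]; print(n,"table z",np.median(t[:,2]))
    m=(P[:,:,0]>.25)&(P[:,:,0]<.75)&(abs(P[:,:,1]+0.05)<.45)&(P[:,:,2]>.018)&(P[:,:,2]<.2)
    blobs(P,m)
E
```

```text
0.014
scene table z 0.000420388445146358
209 px [263. 113.] rect c 356.5 387.9 size 54.8 22.0 ang 6.0 zmax [ 66.3 105. ]
209 px [277. 135.] rect c 477.5 281.7 size 41.4 43.9 ang 3.7 zmax [64.1 93.9]
419 px [308. 142.] rect c 593.1 321.9 size 123.9 64.3 ang 86.8 zmax [51.2 64.8]
833 px [262. 179.] rect c 514.9 59.1 size 162.1 149.7 ang 82.2 zmax [50.4 88.9]
1094 px [304. 182.] rect c 678.2 98.3 size 155.4 108.9 ang 84.2 zmax [51.4 66.2]
98 px [219. 180.] rect c 388.3 -21.0 size 23.2 103.6 ang 57.5 zmax [21.6 25.4]
452 px [181. 203.] rect c 361.6 -207.7 size 65.2 69.8 ang 23.2 zmax [59.7 82.8]
592 px [245. 226.] rect c 585.8 -173.6 size 63.2 193.6 ang 73.7 zmax [38.4 82.1]
268 px [220. 234.] rect c 537.6 -242.7 size 46.9 72.5 ang 83.2 zmax [36.6 47. ]
238 px [169. 242.] rect c 426.1 -359.2 size 36.7 34.9 ang 43.0 zmax [62.3 83.5]
495 px [209. 254.] rect c 547.1 -323.8 size 144.3 46.9 ang 7.4 zmax [35.4 45.9]
407 px [189. 268.] rect c 525.3 -396.5 size 44.2 98.2 ang 89.5 zmax [37.8 48.7]
468 px [236. 308.] rect c 722.4 -451.4 size 96.5 54.9 ang 89.6 zmax [73.6 76.4]
top table z 0.000698
[... 435 characters left out ...]
rect c 550.5 -162.8 size 42.6 120.4 ang 82.6 zmax [37.6 49.5]
792 px [231. 213.] rect c 510.8 59.0 size 154.7 148.6 ang 83.1 zmax [51.9 88.9]
172 px [310. 212.] rect c 536.0 -241.2 size 40.6 70.6 ang 81.5 zmax [38.3 49.5]
249 px [353. 215.] rect c 521.8 -396.4 size 47.2 94.5 ang 88.8 zmax [37.6 49. ]
159 px [162. 233.] rect c 472.0 283.6 size 38.1 39.3 ang 37.5 zmax [89.7 97. ]
123 px [345. 244.] rect c 420.6 -356.2 size 35.4 35.9 ang 58.5 zmax [80.6 87.4]
154 px [249. 256.] rect c 384.2 -18.0 size 23.2 103.3 ang 57.8 zmax [22.9 28.3]
163 px [305. 263.] rect c 357.6 -205.9 size 65.5 67.8 ang 88.9 zmax [75.2 87.7]
169 px [131. 268.] rect c 348.1 391.1 size 53.6 17.6 ang 0.7 zmax [ 81.6 108.3]
```

```bash
python3 - <<'E'
from h import *
from rig import imaging,r
c=imaging.capture("wrist"); s=r.state(); E=c["extrinsics"]; Rt=R.from_quat(s["tcp_rot"]).as_matrix()
print("cam pos in tool",Rt.T@(E[:3,3]-s["ee_pos"]),"axes in tool\n",(Rt.T@E[:3,:3]).round(3),c["fx"],c["k1"])
D=pickle.load(open("d0.pkl","rb"))
for n in D:
    P=cloud(D[n]); z=P[:,:,2]; b=(P[:,:,0]>.3)&(P[:,:,0]<.78)&(P[:,:,1]>-.1)&(P[:,:,1]<.45)
    print(n,"plate");blobs(P,b&(z>.006)&(z<.016),300)
    for lo,hi in[(.04,.056),(.057,.075),(.075,.12)]: print(lo);blobs(P,b&(z>lo)&(z<hi),12)
E
```

```text
cam pos in tool [ 0.08261683 -0.000634   -0.12866419] axes in tool
 [[ 0.    -0.948 -0.319]
 [ 1.    -0.     0.001]
 [-0.001 -0.319  0.948]] 295.5568594159023 0.024075631929922292
scene plate
2065 px [301. 179.] rect c 635.9 163.6 size 435.0 226.6 ang 83.2 zmax [ 8.4 12.8]
0.04
45 px [264. 116.] rect c 359.9 394.7 size 56.8 28.0 ang 25.2 zmax [49.5 55.5]
198 px [308. 141.] rect c 593.1 321.7 size 123.4 64.3 ang 86.8 zmax [51.2 55.3]
35 px [277. 139.] rect c 480.9 272.4 size 40.7 21.0 ang 24.5 zmax [47.8 54.3]
25 px [281. 168.] rect c 566.6 121.9 size 16.2 37.2 ang 82.2 zmax [45.7 49.5]
559 px [305. 181.] rect c 678.2 98.6 size 154.6 108.9 ang 84.2 zmax [50.9 55.3]
281 px [267. 182.] rect c 556.3 38.2 size 131.7 58.2 ang 82.1 zmax [46.4 54. ]
0.057
49 px [265. 112.] rect c 363.3 395.7 size 61.0 30.6 ang 32.6 zmax [66.3 74.3]
50 px [313. 133.] rect c 592.9 350.3 size 63.1 61.5 ang 83.1 zmax [61.  67.5]
47 px [277. 135.] rect c 479.7 274.9 size 40.2 24.5 ang 28.1 zmax [64.4 72.9]
36 px [303. 138.] rect c 577.3 305.1 size 66.8 16.5 ang 85.5 zmax [63.6 68.1]
12 px [304. 144.] rect c 598.1
[... 4114 characters left out ...]
x [163. 205.] rect c 572.2 282.9 size 11.0 9.8 ang 44.6 zmax [65.8 70.1]
20 px [222. 209.] rect c 551.5 70.2 size 9.5 31.9 ang 75.3 zmax [59.7 73.6]
200 px [241. 220.] rect c 504.9 4.0 size 28.6 119.5 ang 86.7 zmax [63.5 69.2]
27 px [165. 234.] rect c 470.9 275.6 size 19.8 40.7 ang 76.0 zmax [66.5 71.9]
28 px [132. 268.] rect c 348.5 393.1 size 59.4 20.7 ang 0.6 zmax [66.6 73.5]
0.075
55 px [219. 206.] rect c 559.3 79.4 size 13.1 48.4 ang 75.3 zmax [86.1 90.3]
99 px [160. 232.] rect c 472.9 285.7 size 35.8 35.1 ang 89.9 zmax [93.  97.3]
37 px [239. 240.] rect c 440.1 11.9 size 19.4 19.1 ang 0.2 zmax [108.2 112.3]
205 px [125. 268.] rect c 349.5 412.1 size 59.4 58.5 ang 6.9 zmax [100.3 115.3]
```

```bash
cat >> h.py <<'E'
def go(*targets):
    "targets: (x mm,y mm,z mm,yaw deg of tool y), tool straight down; prints rows in move units"
    from rig import r
    s=r.state(); R0=R.from_quat(s["tcp_rot"]); x=R0.as_matrix()
    print("t",round(s["time"],2),"pos",(s["ee_pos"]*1e3).round(1),"yaw",np.degrees(np.arctan2(x[1,1],x[0,1])).round(1),"F",s["force"].round(1),"w",round(s["width"],4),"q",s["qpos"].round(2))
    for X,Y,Z,a in targets:
        t=np.radians(a); yy=np.array([np.cos(t),np.sin(t),0]); zz=np.array([0,0,-1.])
        Rg=R.from_matrix(np.c_[np.cross(yy,zz),yy,zz])
        print((R0.inv().apply(np.array([X,Y,Z])/1e3-s["ee_pos"])/.025).round(2).tolist(),(np.degrees((R0.inv()*Rg).as_rotvec())/8).round(2).tolist())
E
python3 -c "
from h import *
go((560,150,250,83))"
```

```text
t 0.15 pos [164.  524.8 244.9] yaw 72.7 F [ 0.2 -0.4 -0.2] w 0.0852 q [ 1.2   0.3   1.52  0.    1.32 -0.07]
[-19.59, -9.59, -0.2] [-0.01, -0.0, -1.29]
```

Call:
{"name": "move_arm", "arguments": {"commands": [[[-19.6, -9.6, -0.2, 0, 0, -1.3, 1], [-19.6, -9.6, -0.2, 0, 0, -1.3, 1], [-19.6, -9.6, -0.2, 0, 0, -1.3, 1], [-19.6, -9.6, -0.2, 0, 0, -1.3, 1], [-19.6, -9.6, -0.2, 0, 0, -1.3, 1], [-19.6, -9.6, -0.2, 0, 0, -1.3, 1], [-19.6, -9.6, -0.2, 0, 0, -1.3, 1], [-19.6, -9.6, -0.2, 0, 0, -1.3, 1], [-19.6, -9.6, -0.2, 0, 0, -1.3, 1], [-19.6, -9.6, -0.2, 0, 0, -1.3, 1]]]}}

```text
time: 1.4
ee_pos: [0.5616, 0.1473, 0.2494]
tcp_rot: [0.062, 0.998, -0.0, -0.001]
force: [-0.5, 0.1, 0.3]
width: 0.0854
```

```bash
python3 - <<'E'
from h import *
from rig import imaging
go((0,0,0,0))
c=imaging.capture("wrist"); pickle.dump(c,open("w1.pkl","wb"))
cv2.imwrite("pics/w1.png",cv2.resize(c["frame"][:,:,::-1],(800,600),interpolation=cv2.INTER_CUBIC))
P=cloud(c); z=P[:,:,2]; b=(P[:,:,0]>.3)&(P[:,:,0]<.78)&(P[:,:,1]>-.1)&(P[:,:,1]<.45)
for lo,hi in[(.04,.055),(.055,.07),(.07,.12)]: print(lo);blobs(P,b&(z>lo)&(z<hi),60)
E
```

```text
t 1.4 pos [561.6 147.3 249.4] yaw 82.8 F [-0.5  0.1  0.3] w 0.0854 q [ 0.19  0.37  1.42 -0.    1.35 -1.25]
[21.54, -8.64, 10.0] [-0.01, -0.0, 10.36]
0.04
200 px [365.  73.] rect c 474.5 272.8 size 42.9 16.6 ang 4.4 zmax [48.  54.3]
628 px [411. 162.] rect c 585.6 325.3 size 115.8 50.0 ang 86.2 zmax [49.1 54.6]
2879 px [173. 172.] rect c 553.7 42.7 size 126.4 55.3 ang 82.9 zmax [48.  52.4]
111 px [113. 159.] rect c 531.2 -14.1 size 9.2 23.2 ang 88.8 zmax [47.7 52.8]
373 px [241. 173.] rect c 564.1 126.0 size 11.8 39.6 ang 82.1 zmax [47.8 49. ]
232 px [421. 176.] rect c 590.5 331.5 size 21.5 42.7 ang 85.2 zmax [51.8 54.6]
344 px [448. 172.] rect c 593.0 356.7 size 20.6 43.6 ang 82.3 zmax [50.4 54.3]
134 px [380. 177.] rect c 588.5 282.5 size 21.9 14.4 ang 84.0 zmax [51.7 54.5]
225 px [403. 183.] rect c 596.7 306.6 size 19.7 24.2 ang 83.5 zmax [49.7 53.9]
627 px [231. 222.] rect c 622.9 106.3 size 149.4 3.0 ang 83.4 zmax [48.  54.3]
75 px [215. 241.] rect c 644.6 81.5 size 9.6 46.8 ang 70.6 zmax [51.4 54.8]
204 px [241. 242.] rect c 649.0 115.3 size 22.3 43.9 ang 84.3 zmax [49.6 54.6]
1
[... 886 characters left out ...]
.] rect c 589.3 325.7 size 115.0 62.2 ang 83.3 zmax [59.1 68.8]
409 px [209. 176.] rect c 558.0 91.0 size 19.7 47.7 ang 89.5 zmax [58.2 67.8]
160 px [186. 175.] rect c 554.6 64.9 size 8.9 32.9 ang 74.5 zmax [57.8 59. ]
2764 px [229. 243.] rect c 647.7 103.2 size 149.8 52.1 ang 82.9 zmax [57.9 68.6]
2067 px [245. 284.] rect c 704.5 110.0 size 126.1 51.4 ang 83.1 zmax [58.  68.8]
174 px [223. 277.] rect c 688.8 86.5 size 16.6 14.8 ang 59.1 zmax [65.5 68.9]
0.07
2099 px [399.  67.] rect c 473.9 285.3 size 39.1 39.6 ang 38.8 zmax [95.1 96.4]
1093 px [92. 68.] rect c 441.0 15.7 size 21.0 21.4 ang 75.3 zmax [109.  111.8]
690 px [196. 181.] rect c 558.6 80.7 size 13.2 49.3 ang 75.0 zmax [86.4 88. ]
```

View pics/w1.png

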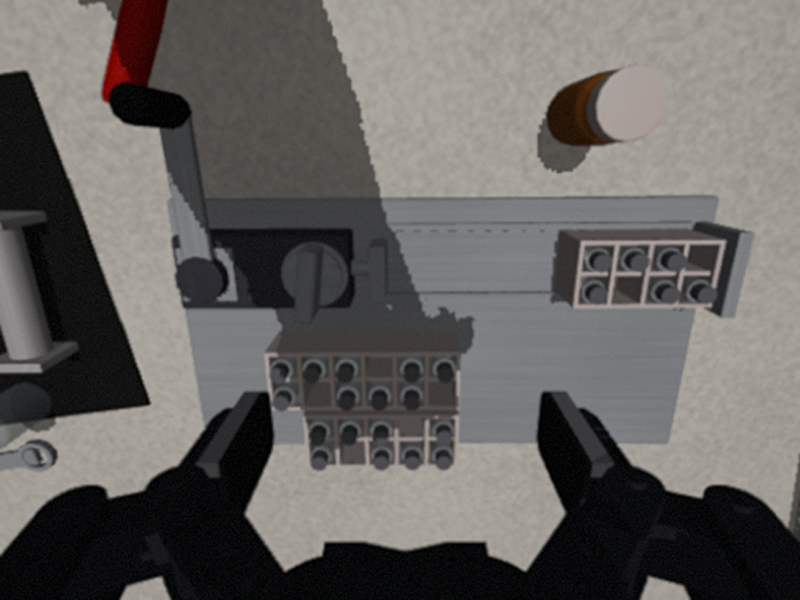

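Wrist view: the channel rack is the 100 mm one (the parked racks measure 150 and 125), so the 120 mm spacer is the one to use. The pad is at (378,270) and the rack's front edge at (577,270). I'll refine the gap measurement next.

```bash
python3 - <<'E'
from h import *
D=pickle.load(open("d0.pkl","rb")); D["w"]=pickle.load(open("w1.pkl","rb"))
t=np.radians(83); u=np.array([np.cos(t),np.sin(t)]); v=np.array([u[1],-u[0]]); o=np.array([564.6,131.])/1e3
for n in ["w","top","scene"]:
    P=cloud(D[n]); L=P[:,:,:2]-o; a=(L@u)*1e3; b=(L@v)*1e3; z=P[:,:,2]*1e3
    f=lambda m,x:np.percentile(x[m],[0,2,10,50,90,98,100]).round(1) if m.sum() else None
    s=abs(b)<18
    print(n,"rack top",f(s&(z>58)&(z<68)&(a>120)&(a<260),a),"\n rack face",f(s&(z>25)&(z<50)&(a>120)&(a<170),a))
    print(" pad top",f(s&(z>43)&(z<53)&(a>-14)&(a<20),a),"block",f(s&(z>44)&(z<53)&(a<-14)&(a>-170),a))
    print(" lateral: block",f((z>44)&(z<53)&(a<-20)&(a>-60)&(abs(b)<40),b),"rack",f((z>58)&(z<68)&(a>150)&(a<230)&(abs(b)<40),b))
    m=(abs(b)<45)&(z>40)&(z<70)&(a>225)&(a<280)&(abs(b)>27);print(" wall",f(m,a),"plate end",f((z>5)&(z<16)&(abs(b)<120)&(a<330)&(a>150),a))
    # spacer 120
    m=(abs(P[:,:,0]-.5505)<.08)&(abs(P[:,:,1]+.1628)<.045)&(z>20)&(z<60)
    blobs(P,m,60)
E
```

```text
w rack top [143.3 145.  148.1 201.7 249.3 252.1 253.7] 
 rack face [138.6 138.9 139.1 139.6 163.4 163.7 164. ]
 pad top [-11.1 -10.9  -9.8  -5.   -0.2   0.8   0.9] block [-152.7 -147.8 -113.2  -91.8  -31.6  -26.8  -25.9]
 lateral: block [-27.5 -27.2 -26.1 -14.6  23.3  27.1  27.7] rack [-24.3 -18.9 -17.1  -4.1  13.8  17.7  22.9]
 wall [242.  242.6 243.2 244.6 250.8 251.9 252.5] plate end [150.  152.  160.6 203.7 247.2 256.4 260.1]
2498 px [ 13. 194.] rect c 550.0 -158.3 size 43.5 120.4 ang 82.5 zmax [35.3 46.8]
top rack top [144.2 145.3 150.  197.2 247.2 250.  251.3] 
 rack face [138.2 138.3 138.7 140.7 164.5 165.6 167.7]
 pad top [-12.7 -12.7 -12.5  -5.9  -1.7  -1.   -0.6] block [-154.7 -153.8 -148.4  -95.8  -66.9  -30.2  -28.4]
 lateral: block [-26.3 -26.2 -25.2 -14.9  23.3  26.6  27.6] rack [-22.3 -17.5 -14.4   9.3  20.5  24.2  25.6]
 wall [242.7 242.8 243.1 244.4 250.7 252.6 253. ] plate end [150.  152.5 161.2 205.7 251.3 281.7 326.1]
290 px [288. 209.] rect c 550.5 -162.8 size 42.6 120.4 ang 82.6 zmax [37.6 49.5]
scene rack top [140.9 144.1 146.3 196.6 243.1 248.8 250.5] 
 rack face [132.6 132.8 135.  138.3 141.2 149.  163.7]
 pad top [-13.2 -12.4 -10.1  -7.   -2.3  -1.   -0.6] block [-159.  -156.5 -151.5  -93.5  -70.1  -62.3  -17. ]
 lateral: block [-20.2 -11.3  20.5  25.2  29.8  30.9  31.1] rack [-15.8 -14.2 -12.8  -0.9  20.4  21.4  22.2]
 wall [228.9 229.1 237.5 243.2 252.6 254.9 256.3] plate end [150.2 151.7 158.7 199.6 244.3 255.5 298.1]
357 px [237. 219.] rect c 552.5 -163.8 size 45.6 123.1 ang 83.0 zmax [35.9 46.5]
```

```bash
python3 - <<'E'
from h import *
D=pickle.load(open("d0.pkl","rb")); D["w"]=pickle.load(open("w1.pkl","rb"))
t=np.radians(83); u=np.array([np.cos(t),np.sin(t)]); v=np.array([u[1],-u[0]]); o=np.array([564.6,131.])/1e3
for n in ["w","top"]:
    P=cloud(D[n]); L=P[:,:,:2]-o; a=(L@u)*1e3; b=(L@v)*1e3; z=P[:,:,2]*1e3
    for zl in range(0,72,6):
        m=(abs(b)<18)&(z>=zl)&(z<zl+6)&(a>120)&(a<175)
        m2=(abs(b)<18)&(z>=zl)&(z<zl+6)&(a>-12)&(a<30)
        if n=="w" and m.sum(): print(n,zl,m.sum(),np.percentile(a[m],[0,5,20,50,80]).round(1),"pad max",a[m2].max().round(1) if m2.sum() else "")
c=D["w"]; f=c["frame"]; cv2.imwrite("pics/w1rack.png",cv2.resize(f[130:215,340:490,::-1],(750,425),interpolation=cv2.INTER_CUBIC))
print(proj(c,[np.r_[o+u*.144,.064],np.r_[o+u*.139,.064],np.r_[o+u*.144,.01],np.r_[o+u*.139,.01]]))
E
```

```text
w 6 438 [120.1 121.1 124.2 130.2 136.2] pad max 30.0
w 12 52 [121.7 135.  139.4 139.6 139.8] pad max 23.5
w 18 41 [138.9 139.2 139.4 139.6 139.7] pad max 0.9
w 24 52 [138.9 139.1 139.2 139.5 139.7] pad max 0.9
w 30 63 [138.9 139.  139.2 139.5 139.7] pad max 
w 36 70 [139.  139.1 139.2 139.6 153.9] pad max 0.8
w 42 102 [138.6 139.  139.4 139.8 163.3] pad max 0.9
w 48 205 [138.7 139.1 139.5 149.2 163.6] pad max 0.6
w 54 402 [138.7 139.5 141.4 148.6 165.5] pad max 
w 60 88 [143.8 145.  145.7 149.5 170.8] pad max 
w 66 291 [144.6 145.8 148.2 152.2 157.2] pad max 
[[375.72355268 177.15268973]
 [371.13848192 177.17036057]
 [359.73225156 165.79851079]
 [355.7800317  165.81564202]]
```

View pics/w1rack.png

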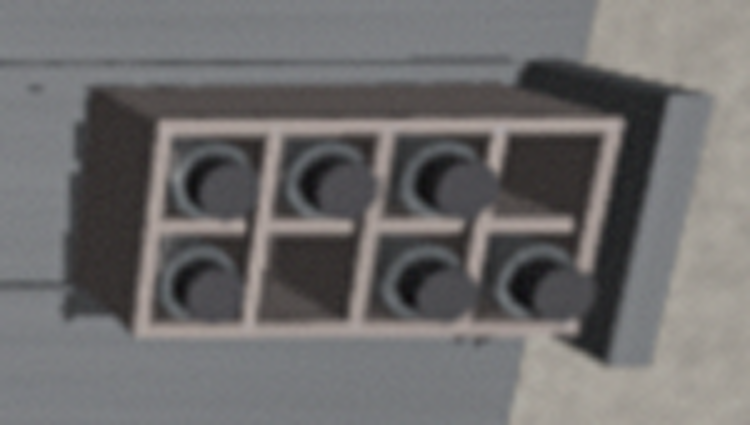

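The gap between pad and rack is about 138.4 mm: the rack's front face sits at 139 mm, and its bottom edge is at crop x≈70–90. So the 120 mm spacer fits. Now I'll hover over it.

```bash
python3 -c "
from h import *
go((551,-163,140,82.5))"
```

```text
t 1.45 pos [560.6 148.7 249.5] yaw 82.9 F [-0.4  0.4  0.7] w 0.0855 q [ 0.2   0.36  1.43  0.    1.35 -1.25]
[-1.16, -12.42, 4.38] [-0.0, -0.01, 0.05]
```

Call:
{"name": "move_arm", "arguments": {"commands": [[[-1.16, -12.4, 4.4, 0, 0, 0.05, 0.6], [-1.16, -12.4, 4.4, 0, 0, 0.05, 0.6], [-1.16, -12.4, 4.4, 0, 0, 0.05, 0.6], [-1.16, -12.4, 4.4, 0, 0, 0.05, 0.6], [-1.16, -12.4, 4.4, 0, 0, 0.05, 0.6], [-1.16, -12.4, 4.4, 0, 0, 0.05, 0.6], [-1.16, -12.4, 4.4, 0, 0, 0.05, 0.6], [-1.16, -12.4, 4.4, 0, 0, 0.05, 0.6]]]}}

```text
time: 2.45
ee_pos: [0.5518, -0.1598, 0.141]
tcp_rot: [0.063, 0.998, -0.0, 0.0]
force: [0.2, 0.7, 0.3]
width: 0.0512
```

```bash
python3 - <<'E'
from h import *
from rig import imaging
c=imaging.capture("wrist"); P=cloud(c); z=P[:,:,2]
blobs(P,(z>.025)&(z<.055)&(P[:,:,0]>.45)&(P[:,:,0]<.65)&(P[:,:,1]<-.08)&(P[:,:,1]>-.3),300)
m=(P[:,:,0]>.51)&(P[:,:,0]<.59)&(abs(P[:,:,1]+.163)<.03); print("z pct",np.percentile(z[m],[5,20,50,80,98]))
go((551,-163,24,82.5))
E
```

```text
5402 px [258. 192.] rect c 549.9 -160.7 size 43.9 120.3 ang 82.8 zmax [39.1 48.4]
3798 px [160. 190.] rect c 535.4 -241.6 size 44.2 70.8 ang 83.0 zmax [39.3 48.5]
316 px [119. 274.] rect c 606.4 -294.6 size 13.4 10.6 ang 1.7 zmax [39.8 48.3]
787 px [226. 294.] rect c 641.6 -203.2 size 35.1 13.4 ang 84.5 zmax [42.3 54. ]
z pct [0.0038165  0.03736525 0.1971849  0.20978985 0.21663638]
t 2.5 pos [ 551.9 -159.8  141. ] yaw 82.8 F [-1.1  0.4  0.3] w 0.0514 q [-0.35  0.46  1.56  0.    1.12 -1.79]
[0.02, -0.13, 4.68] [-0.0, 0.01, 0.03]
```

Call:
{"name": "move_arm", "arguments": {"commands": [[[0.05, -0.06, 2.5, 0, 0, 0, 0.6], [0.05, -0.06, 4.0, 0, 0, 0, 0.6], [0.05, -0.06, 4.6, 0, 0, 0, 0.6], [0.05, -0.06, 4.6, 0, 0, 0, 0.6], [0.05, -0.06, 4.6, 0, 0, 0, 0.0], [0.05, -0.06, 4.6, 0, 0, 0, 0.0], [0.05, -0.06, 4.6, 0, 0, 0, 0.0], [0.05, -0.06, 4.6, 0, 0, 0, 0.0], [0.05, -0.06, 0, 0, 0, 0, 0.0], [0.05, -0.06, 0, 0, 0, 0, 0.0]]]}}

```text
time: 3.75
ee_pos: [0.55, -0.1628, 0.143]
tcp_rot: [0.064, 0.998, -0.0, 0.001]
force: [0.4, 0.4, -3.4]
width: 0.0259
```

```bash
python3 -c "
from h import *
go((573,200,150,-7),(573,200,60,-7),(573,200,35,-7))"
```

```text
t 3.75 pos [ 550.  -162.8  143. ] yaw 82.6 F [ 0.4  0.4 -3.4] w 0.0259 q [-0.35  0.45  1.56 -0.    1.13 -1.79]
[0.94, 14.51, -0.28] [0.0, 0.01, 11.21]
[0.95, 14.51, 3.32] [0.0, 0.01, 11.21]
[0.95, 14.51, 4.32] [0.0, 0.01, 11.21]
```

Call:
{"name": "move_arm", "arguments": {"commands": [[[0.95, 14.5, -0.6, 0, 0, 11.2, 0], [0.95, 14.5, -0.6, 0, 0, 11.2, 0], [0.95, 14.5, -0.6, 0, 0, 11.2, 0], [0.95, 14.5, -0.6, 0, 0, 11.2, 0], [0.95, 14.5, -0.6, 0, 0, 11.2, 0], [0.95, 14.5, -0.6, 0, 0, 11.2, 0], [0.95, 14.5, -0.6, 0, 0, 11.2, 0], [0.95, 14.5, -0.6, 0, 0, 11.2, 0], [0.95, 14.5, -0.6, 0, 0, 11.2, 0], [0.95, 14.5, -0.6, 0, 0, 11.2, 0]]]}}

```text
time: 5.0
ee_pos: [0.5728, 0.1998, 0.156]
tcp_rot: [0.748, 0.663, 0.0, 0.0]
force: [-0.5, 0.2, -3.7]
width: 0.0261
```

```bash
python3 - <<'E'
from h import *
from rig import imaging
c=imaging.capture("wrist"); P=cloud(c); z=P[:,:,2]
cv2.imwrite("pics/w2.png",c["frame"][:,:,::-1])
t=np.radians(83); u=np.array([np.cos(t),np.sin(t)]); v=np.array([u[1],-u[0]]); o=np.array([564.6,131.])/1e3
L=P[:,:,:2]-o; a=(L@u)*1e3; b=(L@v)*1e3; zz=z*1e3
m=(zz>110)&(zz<185)&(abs(b)<25)&(abs(a-70)<70); m=m&(zz<175)
for lo,hi in[(5,40),(100,135)]:
    k=m&(a>lo)&(a<hi); print("held a",lo,np.percentile(a[k],[1,5,50,95,99]).round(1) if k.sum() else 0,"b",np.percentile(b[k],[2,98]).round(1) if k.sum() else 0)
go((573,200,80,-7),(573,200,35,-7))
E
```

```text
held a 5 [16.6 17.  30.3 39.1 39.8] b [-21.4  19.9]
held a 100 [100.4 101.7 115.7 129.7 129.8] b [-20.3  17.8]
t 5.05 pos [572.8 199.8 155.9] yaw -6.8 F [-0.4  0.4 -3.7] w 0.0261 q [ 0.28  0.51  1.45 -0.    1.19  0.39]
[0.01, 0.0, 3.04] [0.0, -0.0, 0.03]
[0.01, 0.0, 4.84] [0.0, -0.0, 0.03]
```

View pics/w2.png

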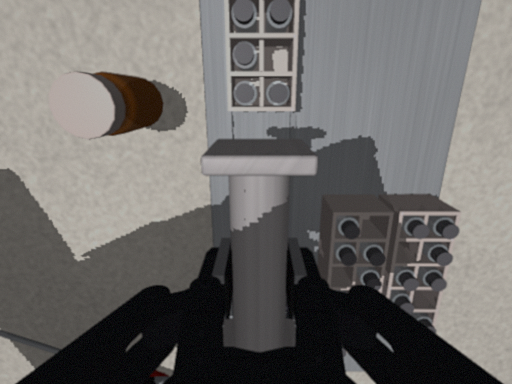

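Call:
{"name": "move_arm", "arguments": {"commands": [[[0, 0, 2, 0, 0, 0, 0], [0, 0, 4, 0, 0, 0, 0], [0, 0, 4.6, 0, 0, 0, 0], [0, 0, 4.75, 0, 0, 0, 0], [0, 0, 4.75, 0, 0, 0, 0]]]}}

```text
time: 5.68
ee_pos: [0.5737, 0.2, 0.0383]
tcp_rot: [0.748, 0.663, 0.001, 0.001]
force: [0.5, 0.1, -2.8]
width: 0.0261
```

```bash
python3 -c "
from h import *
go((573,200,35,-7))"
```

```text
t 5.67 pos [573.7 200.   38.3] yaw -6.9 F [ 0.5  0.1 -2.8] w 0.0261 q [ 0.28  0.66  1.51 -0.    0.97  0.4 ]
[-0.0, -0.03, 0.13] [0.02, -0.01, 0.01]
```

Call:
{"name": "move_arm", "arguments": {"commands": [[[0, 0, 0.06, 0, 0, 0, 0], [0, 0, 0.1, 0, 0, 0, 0], [0, 0, 0.1, 0, 0, 0, 0]]]}}

```text
time: 6.05
ee_pos: [0.5729, 0.1998, 0.0343]
tcp_rot: [0.749, 0.663, 0.0, 0.0]
force: [0.5, -0.2, -3.6]
width: 0.0261
```

Call:
{"name": "move_arm", "arguments": {"commands": [[[0, 0, 0.04, 0, 0, 0, 0], [0, 0, 0.07, 0, 0, 0, 0], [0, 0, 0.07, 0, 0, 0, 0]]]}}

```text
time: 6.42
ee_pos: [0.573, 0.1998, 0.0334]
tcp_rot: [0.749, 0.663, 0.0, 0.0]
force: [-6.5, -1.5, 8.5]
width: 0.0259
```

Call:
{"name": "move_arm", "arguments": {"commands": [[[0, 0, 0, 0, 0, 0, 0.45], [0, 0, 0, 0, 0, 0, 0.6], [0, 0, 0, 0, 0, 0, 0.6], [0, 0, -2, 0, 0, 0, 0.6], [0, 0, -4, 0, 0, 0, 0.6], [0, 0, -6, 0, 0, 0, 0.6], [0, 0, -6, 0, 0, 0, 0.6]]]}}

```text
time: 7.3
ee_pos: [0.5742, 0.2002, 0.1865]
tcp_rot: [0.749, 0.663, 0.003, 0.002]
force: [0.6, 0.4, -0.5]
width: 0.0511
```

```bash
cat > gap.py <<'E'
from h import *
from rig import imaging
t=np.radians(83); u=np.array([np.cos(t),np.sin(t)]); v=np.array([u[1],-u[0]]); o=np.array([564.6,131.])/1e3
def meas(c):
    P=cloud(c); L=P[:,:,:2]-o; a=(L@u)*1e3; b=(L@v)*1e3; z=P[:,:,2]*1e3; s=abs(b)<18
    f=lambda m,x=a:np.percentile(x[m],[0,2,10,50,90,98,100]).round(1) if m.sum()>5 else None
    print("pad front",f(s&(z>20)&(z<49)&(a>-14)&(a<25)&(a<17 )))
    for lo,hi in[(45,60),(20,42)]: print("spacer z",lo,hi,f(s&(z>lo)&(z<hi)&(a>3)&(a<137)),"b near",f((z>45)&(z<60)&(a>3)&(a<40)&(abs(b)<30),b),"b far",f((z>45)&(z<60)&(a>100)&(a<135)&(abs(b)<30),b))
    print("spacer top z",np.percentile(z[(abs(b)<20)&(z>45)&(z<70)&(a>5)&(a<25)],[50,95]).round(1),np.percentile(z[(abs(b)<20)&(z>45)&(z<70)&(a>110)&(a<135)],[50,95]).round(1))
    print("rack face",f(s&(z>20)&(z<50)&(a>132)&(a<175)))
E
python3 - <<'E'
from gap import *
c=imaging.capture("wrist"); meas(c); pickle.dump(c,open("w3.pkl","wb"))
cv2.imwrite("pics/w3.png",c["frame"][:,:,::-1])
go((559,80,180,75))
E
```

```text
pad front [-10.4  -9.7  -8.3  -1.3   1.8   2.2   2.5]
spacer z 45 60 [ 10.2  11.7  15.9  77.4 127.1 129.9 130.1] b near [-22.6 -21.2 -16.7  -1.5  14.7  19.3  20.6] b far [-23.  -21.9 -16.8  -1.3  14.3  19.5  20.5]
spacer z 20 42 [ 17.4  17.9  20.4  72.2 118.5 130.  130.1] b near [-22.6 -21.2 -16.7  -1.5  14.7  19.3  20.6] b far [-23.  -21.9 -16.8  -1.3  14.3  19.5  20.5]
spacer top z [53.  54.6] [53.5 54.9]
rack face [142.1 142.2 142.2 163.3 169.8 173.  173.4]
t 7.35 pos [573.3 199.9 183.7] yaw -6.9 F [ 0.2  0.4 -0.9] w 0.0509 q [ 0.28  0.48  1.42 -0.    1.24  0.4 ]
[-4.83, 0.01, 0.14] [0.02, 0.01, -10.24]
```

View pics/w3.png

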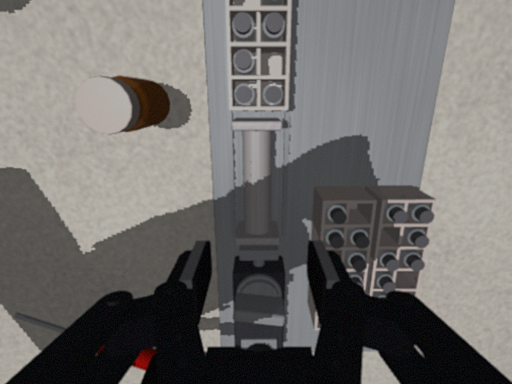

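Call:
{"name": "move_arm", "arguments": {"commands": [[[-4.2, 0, 0.3, 0, 0, -10.3, 0.5], [-4.8, 0, 0.15, 0, 0, -10.3, 0.5], [-4.8, 0, 0.15, 0, 0, -10.3, 0.5], [-4.8, 0, 0.15, 0, 0, -10.3, 0.5], [-4.8, 0, 0.15, 0, 0, -10.3, 0.5], [-4.8, 0, 0.15, 0, 0, -10.3, 0.5], [-4.8, 0, 0.15, 0, 0, -10.3, 0.5], [-4.8, 0, 0.15, 0, 0, -10.3, 0.5], [-4.8, 0, 0.15, 0, 0, -10.3, 0.5]]]}}

```text
time: 8.48
ee_pos: [0.5578, 0.0806, 0.1771]
tcp_rot: [0.127, 0.992, -0.0, -0.001]
force: [-0.8, -0.4, -0.7]
width: 0.0429
```

```bash
python3 - <<'E'
from gap import *
c=imaging.capture("wrist"); meas(c); pickle.dump(c,open("w4.pkl","wb"))
P=cloud(c); z=P[:,:,2]; blobs(P,(z>.074)&(z<.095)&(abs(P[:,:,0]-.56)<.05)&(abs(P[:,:,1]-.08)<.05),100)
cv2.imwrite("pics/w4.png",cv2.resize(c["frame"][:,:,::-1],(800,600),interpolation=cv2.INTER_CUBIC))
c3=pickle.load(open("w3.pkl","rb")); P=cloud(c3); L=P[:,:,:2]-o; a=(L@u)*1e3; b=(L@v)*1e3; z=P[:,:,2]*1e3
m=(abs(b)<22)&(z>54)&(z<66)&(a>131)&(a<160); print("w3 rack top", np.percentile(a[m],[0,1,5]), "z near",np.median(z[m&(a<142)]) if (m&(a<142)).any() else "")
go((559,80,77,75))
E
```

```text
pad front [-14.  -12.9 -11.2  -4.3   9.4   9.5  10.3]
spacer z 45 60 [  9.    9.4  13.1  80.8 124.2 128.1 129.9] b near [-23.4 -22.6 -18.   -2.   13.4  18.9  21. ] b far [-22.9 -22.2 -17.8  -1.8  13.8  19.1  20.8]
spacer z 20 42 [  9.1   9.2   9.5  70.1 120.4 121.8 122.5] b near [-23.4 -22.6 -18.   -2.   13.4  18.9  21. ] b far [-22.9 -22.2 -17.8  -1.8  13.8  19.1  20.8]
spacer top z [53.7 55. ] [53.  55.2]
rack face [137.7 138.1 138.4 139.2 163.1 163.9 164.8]
972 px [259. 202.] rect c 558.6 80.7 size 12.3 49.5 ang 75.3 zmax [86.7 87.9]
w3 rack top [139.54535677 139.56783836 139.59391288] z near 55.91620776752671
t 8.53 pos [557.9  80.6 177.4] yaw 75.3 F [ 0.3 -0.   0.5] w 0.0427 q [ 0.08  0.39  1.56 -0.    1.19 -1.24]
[-0.06, -0.01, 4.01] [-0.0, -0.01, 0.03]
```

View pics/w4.png

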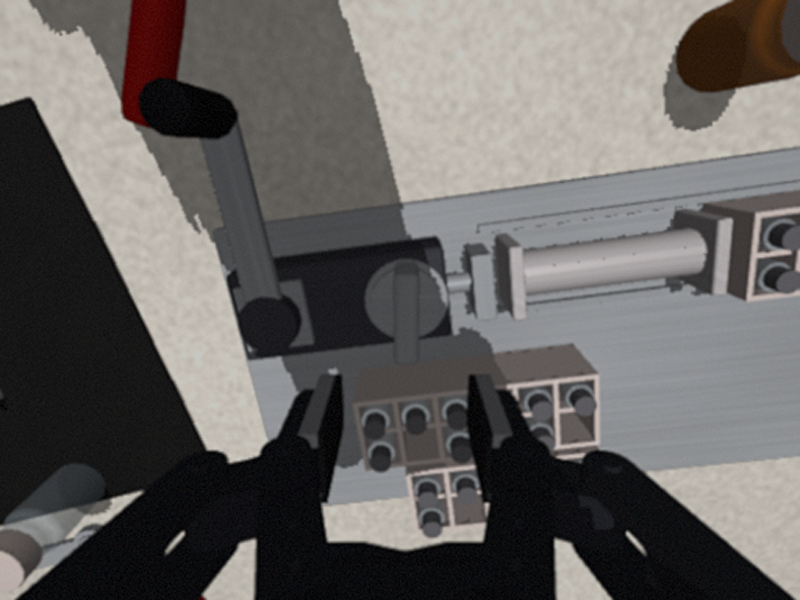

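The spacer lies flat at (520–720,255), with about 9 mm free at each end. The knob bar is at (405,310) and the lever grip at (185,105). Next I'll isolate the pad gap and descend on the knob.

```bash
python3 - <<'E'
from gap import *
for n in ["w1","w3","w4"]:
    c=pickle.load(open(n+".pkl","rb")); P=cloud(c); L=P[:,:,:2]-o; a=(L@u)*1e3; b=(L@v)*1e3; z=P[:,:,2]*1e3
    m=(abs(b)<17)&(z>20)&(z<52)&(a>-14)&(a<6); print(n,"pad",np.percentile(a[m],[50,90,97,99,100]).round(1))
    m=(abs(b)<17)&(z>25)&(z<50)&(a>132)&(a<150); print("  rack face",np.percentile(a[m],[1,10,50]).round(1))
E
```

```text
w1 pad [-5.   0.7  0.9  0.9  0.9]
  rack face [138.9 139.1 139.5]
w3 pad [-1.4  1.8  2.2  2.3  2.5]
  rack face [142.2 142.2 142.2]
w4 pad [-6.9 -0.8  0.2  0.5  0.8]
  rack face [138.  138.4 139. ]
```

Call:
{"name": "move_arm", "arguments": {"commands": [[[-0.05, 0, 2, 0, 0, 0, 0.5], [-0.05, 0, 3.5, 0, 0, 0, 0.5], [-0.05, 0, 4.0, 0, 0, 0, 0.5], [-0.05, 0, 4.0, 0, 0, 0, 0.5]]]}}

```text
time: 9.02
ee_pos: [0.5595, 0.0803, 0.0785]
tcp_rot: [0.127, 0.992, -0.0, -0.0]
force: [0.1, -0.2, 0.7]
width: 0.0426
```

Call:
{"name": "move_arm", "arguments": {"commands": [[[0, 0, 0.15, 0, 0, 0, 0], [0, 0, 0.15, 0, 0, 0, 0], [0, 0, 0.15, 0, 0, 0, 0], [0, 0, 0.15, 0, 0, 1, 0], [0, 0, 0.15, 0, 0, 2, 0], [0, 0, 0.15, 0, 0, 3, 0], [0, 0, 0.15, 0, 0, 4, 0], [0, 0, 0.15, 0, 0, 4.9, 0], [0, 0, 0.15, 0, 0, 4.9, 0]]]}}

```text
time: 10.15
ee_pos: [0.56, 0.0806, 0.0758]
tcp_rot: [0.453, 0.892, 0.001, 0.001]
force: [-1.1, 3.0, 6.4]
width: 0.0122
```

```bash
python3 -c "
from h import *
go((559,80,160,83))"
```

```text
t 10.15 pos [560.   80.6  75.8] yaw 36.1 F [-1.1  3.   6.4] w 0.0122 q [ 0.08  0.53  1.63  0.    0.98 -0.55]
[0.0, -0.04, -3.37] [0.01, 0.01, -5.86]
```

Call:
{"name": "move_arm", "arguments": {"commands": [[[0, 0, 0, 0, 0, 0, 0.5], [0, 0, 0, 0, 0, 0, 0.5], [0, 0, -2, 0, 0, 0, 0.5], [0, 0, -4, 0, 0, 0, 0.5], [0, 0, -4, 0, 0, 0, 0.5]]]}}

```text
time: 10.78
ee_pos: [0.5609, 0.0803, 0.1786]
tcp_rot: [0.452, 0.892, 0.002, 0.003]
force: [0.1, 0.5, -1.7]
width: 0.0426
```

```bash
python3 -c "
from h import *
go((530,130,210,83))"
```

```text
t 10.78 pos [560.9  80.3 178.6] yaw 36.3 F [ 0.1  0.5 -1.7] w 0.0426 q [ 0.08  0.39  1.55 -0.    1.19 -0.55]
[2.33, 0.18, -1.26] [0.03, 0.04, -5.84]
```

Call:
{"name": "move_arm", "arguments": {"commands": [[[2.33, 0.18, -1.25, 0, 0, -5.85, 0.5], [2.33, 0.18, -1.25, 0, 0, -5.85, 0.5], [2.33, 0.18, -1.25, 0, 0, -5.85, 0.5], [2.33, 0.18, -1.25, 0, 0, -5.85, 0.5], [2.33, 0.18, -1.25, 0, 0, -5.85, 0.5], [2.33, 0.18, -1.25, 0, 0, -5.85, 0.5], [2.33, 0.18, -1.25, 0, 0, -5.85, 0.5]]]}}

```text
time: 11.65
ee_pos: [0.5286, 0.1299, 0.2055]
tcp_rot: [0.061, 0.998, -0.0, -0.0]
force: [-0.3, -0.5, 0.0]
width: 0.043
```

```bash
cat >> gap.py <<'E'
def full(c):
    P=cloud(c); L=P[:,:,:2]-o; a=(L@u)*1e3; b=(L@v)*1e3; z=P[:,:,2]*1e3; s=(abs(b)<17)&(z>20)
    f=lambda m:np.percentile(a[m],[0,3,10,50,90,97,100]).round(1) if m.sum()>5 else None
    # near-vertical gap finding: pad top (z~48) vs spacer top (z~54)
    print("pad top",f(s&(z>45)&(z<50.5)&(a>-8)&(a<14)),"spacer foot tops",f(s&(z>52.5)&(z<58)&(a>3)&(a<40)),f(s&(z>52.5)&(z<58)&(a>100)&(a<136)),"rack face",f(s&(z>25)&(z<50)&(a>134)&(a<150)))
    q=P[:,:,2]; k=lambda x,y,w:(abs(P[:,:,0]-x)<w)&(abs(P[:,:,1]-y)<w)
    print("knob");blobs(P,(q>.074)&(q<.095)&k(.56,.08,.05),60); print("grip");blobs(P,(q>.085)&(q<.12)&k(.47,-.01,.12),60)
    print("hub/arm");blobs(P,(q>.057)&(q<.072)&(P[:,:,1]<.055)&k(.50,0,.15),60)
E
python3 - <<'E'
from gap import *
full(pickle.load(open("w4.pkl","rb")))
c=imaging.capture("wrist"); full(c); pickle.dump(c,open("w5.pkl","wb"))
cv2.imwrite("pics/w5.png",cv2.resize(c["frame"][:,:,::-1],(800,600),interpolation=cv2.INTER_CUBIC))
go((442,15,180,83),(442,15,95,83))
E
```

```text
pad top [-8.  -7.7 -7.1 -3.1  9.2  9.4 10.3] spacer foot tops [ 9.1  9.5 10.2 13.7 17.1 17.6 18.1] [120.2 121.1 121.9 124.9 128.2 129.  129.9] rack face [137.7 138.2 138.4 139.  139.7 145.9 150. ]
knob
972 px [259. 202.] rect c 558.6 80.7 size 12.3 49.5 ang 75.3 zmax [86.7 87.9]
grip
1568 px [113.  69.] rect c 441.1 15.1 size 21.5 21.2 ang 38.8 zmax [110.1 111.8]
867 px [259. 203.] rect c 558.8 80.6 size 12.1 48.9 ang 75.0 zmax [86.8 88. ]
hub/arm
4029 px [159. 154.] rect c 498.2 9.3 size 32.7 134.9 ang 83.2 zmax [64.2 66.6]
278 px [239. 271.] rect c 627.8 43.3 size 16.1 16.3 ang 48.4 zmax [66.8 68.9]
151 px [242. 288.] rect c 646.5 39.8 size 15.5 6.7 ang 89.3 zmax [62.5 68.8]
pad top [-2.4 -2.4 -1.4  3.   8.1  9.3  9.4] spacer foot tops [ 9.6  9.8 10.1 13.1 16.2 17.  17.2] [120.9 121.6 122.  125.1 128.4 129.  129.2] rack face [138.  138.3 138.5 139.  139.6 147.7 149.8]
knob
808 px [211. 226.] rect c 558.8 80.4 size 13.4 50.2 ang 35.9 zmax [86.4 87.8]
grip
1115 px [105. 106.] rect c 441.7 23.5 size 21.4 20.5 ang 16.0 zmax [110.  111.8]
615 px [210. 229.] rect c 558.8 80.4 size 12.8 50.2 ang 36.8 zmax [86.7 87.9]
hub/arm
3116 px [138. 175.] rect c 499.4 14.5 size 33.2 136.7 ang 86.7 zmax [64.1 66.8]
t 11.7 pos [528.6 129.9 205.6] yaw 83.0 F [-0.1  0.6 -0.9] w 0.0425 q [ 0.17  0.32  1.59 -0.    1.23 -1.27]
[2.87, -4.99, 1.03] [-0.0, -0.0, -0.0]
[2.87, -4.99, 4.43] [-0.0, -0.0, -0.0]
```

View pics/w5.png

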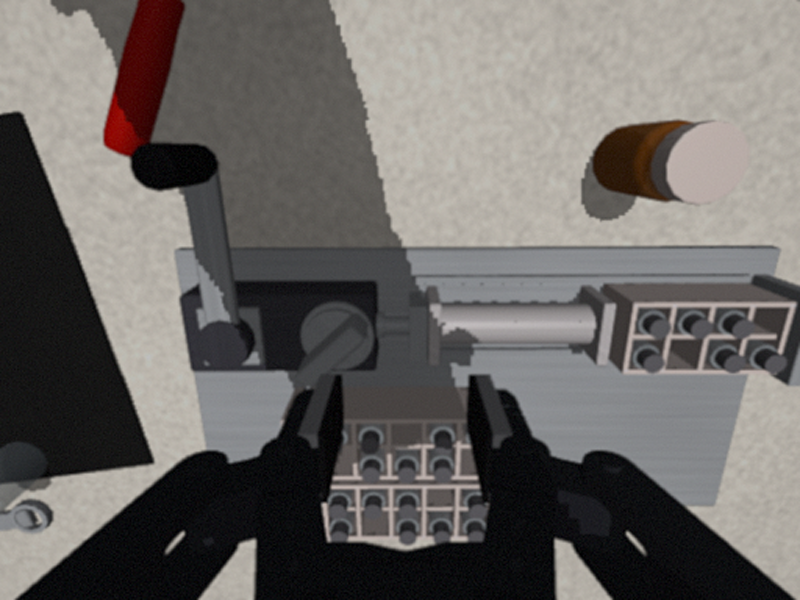

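The pad now nearly touches the spacer at (425–435,325), leaving about 9.5–10 mm of play. The knob bar measures 36° and the lever grip's top is at (205,165). I'm moving to the lever with the tool turned half round.

```bash
python3 -c "
from h import *
go((442,23,180,-8))"
```

```text
t 11.7 pos [528.6 129.9 205.6] yaw 83.0 F [-0.1  0.6 -0.9] w 0.0425 q [ 0.17  0.32  1.59 -0.    1.23 -1.27]
[2.91, -4.67, 1.03] [-0.0, -0.0, 11.37]
```

Call:
{"name": "move_arm", "arguments": {"commands": [[[2.9, -4.65, 1, 0, 0, 11.4, 0.6], [2.9, -4.65, 1, 0, 0, 11.4, 0.6], [2.9, -4.65, 1, 0, 0, 11.4, 0.6], [2.9, -4.65, 1, 0, 0, 11.4, 0.6], [2.9, -4.65, 1, 0, 0, 11.4, 0.6], [2.9, -4.65, 1, 0, 0, 11.4, 0.6], [2.9, -4.65, 1, 0, 0, 11.4, 0.6], [2.9, -4.65, 1, 0, 0, 11.4, 0.6], [2.9, -4.65, 1, 0, 0, 11.4, 0.6], [2.9, -4.65, 1, 0, 0, 11.4, 0.6]]]}}

```text
time: 12.95
ee_pos: [0.4427, 0.0234, 0.181]
tcp_rot: [0.756, 0.655, 0.0, 0.0]
force: [0.4, 0.0, 0.5]
width: 0.0511
```

```bash
python3 -c "
from h import *
go((442,23,180,-97))"
```

```text
t 12.95 pos [442.7  23.4 181. ] yaw -8.2 F [0.4 0.  0.5] w 0.0511 q [-0.03  0.13  1.89 -0.    1.12  0.11]
[-0.02, -0.02, 0.04] [0.0, -0.0, 11.11]
```

Call:
{"name": "move_arm", "arguments": {"commands": [[[0, 0, 0, 0, 0, 11.1, 0.6], [0, 0, 0, 0, 0, 11.1, 0.6], [0, 0, 0, 0, 0, 11.1, 0.6], [0, 0, 0, 0, 0, 11.1, 0.6], [0, 0, 0, 0, 0, 11.1, 0.6], [0, 0, 0, 0, 0, 11.1, 0.6], [0, 0, 0, 0, 0, 11.1, 0.6], [0, 0, 0, 0, 0, 11.1, 0.6], [0, 0, 0, 0, 0, 11.1, 0.6], [0, 0, 0, 0, 0, 11.1, 0.6]]]}}

```text
time: 14.2
ee_pos: [0.4426, 0.0234, 0.181]
tcp_rot: [0.998, -0.06, -0.0, 0.0]
force: [-0.0, -0.3, -0.3]
width: 0.0512
```

```bash
python3 - <<'E'
from h import *
from rig import imaging
c=imaging.capture("wrist"); P=cloud(c); q=P[:,:,2]
blobs(P,(q>.085)&(q<.12)&(abs(P[:,:,0]-.44)<.04)&(abs(P[:,:,1]-.02)<.04),100)
go((442,23.5,140,-97),(442,23.5,88,-97))
E
```

```text
874 px [259. 207.] rect c 442.8 23.0 size 20.7 21.4 ang 7.5 zmax [110.4 111.8]
t 14.25 pos [442.7  23.3 181. ] yaw -96.8 F [-0.6  0.8 -0.4] w 0.0512 q [-0.03  0.13  1.89 -0.    1.12  1.66]
[-0.03, -0.0, 1.64] [0.0, -0.0, 0.02]
[-0.03, -0.0, 3.72] [0.0, -0.0, 0.02]
```

Call:
{"name": "move_arm", "arguments": {"commands": [[[0, 0, 2, 0, 0, 0, 0.6], [0, 0, 3.3, 0, 0, 0, 0.6], [0, 0, 3.72, 0, 0, 0, 0.6], [0, 0, 3.72, 0, 0, 0, 0.34], [0, 0, 3.72, 0, 0, 0, 0.34]]]}}

```text
time: 14.88
ee_pos: [0.4434, 0.0233, 0.0892]
tcp_rot: [0.998, -0.06, 0.001, -0.0]
force: [-1.2, 0.5, -0.2]
width: 0.0292
```

```bash
python3 - <<'E'
from h import *
go((442.5,23.3,88,-97))
for T in range(8,89,8): print(T, round(4.4*(1-np.cos(np.radians(T))),2), round(4.4*np.sin(np.radians(T)),2), -T/8)
E
```

```text
t 14.88 pos [443.4  23.3  89.2] yaw -96.9 F [-1.2  0.5 -0.2] w 0.0292 q [-0.03  0.28  1.96 -0.    0.9   1.66]
[-0.03, 0.01, 0.05] [-0.0, -0.01, 0.01]
8 0.04 0.61 -1.0
16 0.17 1.21 -2.0
24 0.38 1.79 -3.0
32 0.67 2.33 -4.0
40 1.03 2.83 -5.0
48 1.46 3.27 -6.0
56 1.94 3.65 -7.0
64 2.47 3.95 -8.0
72 3.04 4.18 -9.0
80 3.64 4.33 -10.0
88 4.25 4.4 -11.0
```

Call:
{"name": "move_arm", "arguments": {"commands": [[[0.04, 0.61, 0, 0, 0, -1, 0.34], [0.17, 1.21, 0, 0, 0, -2, 0.34], [0.38, 1.79, 0, 0, 0, -3, 0.34], [0.67, 2.33, 0, 0, 0, -4, 0.34], [0.8, 2.53, 0, 0, 0, -4.4, 0.34]]]}}

```text
time: 15.5
ee_pos: [0.4555, -0.0423, 0.0892]
tcp_rot: [0.969, 0.245, 0.001, 0.0]
force: [0.4, 3.3, 1.8]
width: 0.0287
```

```bash
python3 - <<'E'
from h import *
p=np.array([552.2,9.9])
T=[40,48,56,64,72,78,82]
go(*[(*(p+110*np.array([np.cos(np.radians(173+t)),np.sin(np.radians(173+t))])),89,-97+t) for t in T])
E
```

```text
t 15.5 pos [455.5 -42.3  89.2] yaw -61.6 F [0.4 3.3 1.8] w 0.0287 q [-0.17  0.3   1.93  0.    0.91  0.9 ]
[0.01, 0.35, 0.01] [0.01, -0.01, -0.57]
[0.1, 0.96, 0.01] [0.01, -0.01, -1.57]
[0.28, 1.55, 0.01] [0.01, -0.01, -2.57]
[0.53, 2.11, 0.01] [0.01, -0.01, -3.57]
[0.86, 2.62, 0.01] [0.01, -0.01, -4.57]
[1.16, 2.98, 0.01] [0.01, -0.01, -5.32]
[1.37, 3.2, 0.01] [0.01, -0.01, -5.82]
```

Force is about 3.3 N tangential, as expected for hinge friction. Continuing the swing.

Call:
{"name": "move_arm", "arguments": {"commands": [[[0.01, 0.35, 0, 0, 0, -0.57, 0.34], [0.1, 0.96, 0, 0, 0, -1.57, 0.34], [0.28, 1.55, 0, 0, 0, -2.57, 0.34], [0.53, 2.11, 0, 0, 0, -3.57, 0.34], [0.86, 2.62, 0, 0, 0, -4.57, 0.34], [1.16, 2.98, 0, 0, 0, -5.3, 0.34], [1.37, 3.2, 0, 0, 0, -5.8, 0.34], [1.37, 3.2, 0, 0, 0, -5.8, 0.34]]]}}

```text
time: 16.5
ee_pos: [0.5234, -0.0963, 0.0889]
tcp_rot: [0.795, 0.606, 0.0, 0.001]
force: [-0.2, 0.6, -0.4]
width: 0.029
```

```bash
python3 - <<'E'
from h import *
p=np.array([552.2,9.9])
T=[84,86,88,89,90]
go(*[(*(p+110*np.array([np.cos(np.radians(173+t)),np.sin(np.radians(173+t))])),89,-97+t) for t in T])
E
```

```text
t 16.5 pos [523.4 -96.3  88.9] yaw -15.4 F [-0.2  0.6 -0.4] w 0.029 q [-0.25  0.45  1.72 -0.    0.98  0.02]
[0.0, 0.17, -0.0] [0.01, 0.0, -0.3]
[0.01, 0.32, -0.0] [0.01, 0.0, -0.55]
[0.03, 0.47, -0.0] [0.01, 0.0, -0.8]
[0.04, 0.55, -0.0] [0.01, 0.0, -0.92]
[0.05, 0.63, -0.0] [0.01, 0.0, -1.05]
```

Call:
{"name": "move_arm", "arguments": {"commands": [[[0, 0.15, 0, 0, 0, -0.3, 0.34], [0.01, 0.3, 0, 0, 0, -0.55, 0.34], [0.02, 0.4, 0, 0, 0, -0.7, 0.34], [0.02, 0.4, 0, 0, 0, -0.7, 0.34]]]}}

```text
time: 17.0
ee_pos: [0.5329, -0.0984, 0.0882]
tcp_rot: [0.765, 0.644, 0.0, 0.0]
force: [-0.1, 0.3, 1.1]
width: 0.0291
```

Call:
{"name": "move_arm", "arguments": {"commands": [[[0, 0.06, 0, 0, 0, 0, 0.34], [0, 0.12, 0, 0, 0, 0, 0.34], [0, 0.12, 0, 0, 0, 0, 0.34]]]}}

```text
time: 17.38
ee_pos: [0.5346, -0.0988, 0.0879]
tcp_rot: [0.765, 0.644, -0.001, -0.001]
force: [-13.7, 0.3, 8.1]
width: 0.0287
```

```bash
python3 - <<'E'
from h import *
from rig import imaging
c=imaging.capture("wrist")
cv2.imwrite("pics/w6.png",c["frame"][:,:,::-1]); P=cloud(c);q=P[:,:,2]
blobs(P,(q>.095)&(q<.12)&(abs(P[:,:,0]-.535)<.03)&(abs(P[:,:,1]+.1)<.03),50)
go((0,0,0,0))
E
```

```text
3571 px [238. 282.] rect c 523.3 -96.4 size 25.1 35.4 ang 77.3 zmax [110.4 117. ]
1286 px [303. 280.] rect c 555.1 -101.2 size 25.4 14.3 ang 79.8 zmax [109.8 119. ]
t 17.43 pos [534.6 -98.8  87.9] yaw -9.8 F [-13.4   0.7   8.5] w 0.0287 q [-0.25  0.47  1.68 -0.    0.99 -0.08]
[0.27, -21.73, 3.58] [-0.02, -0.0, -1.22]
```

View pics/w6.png

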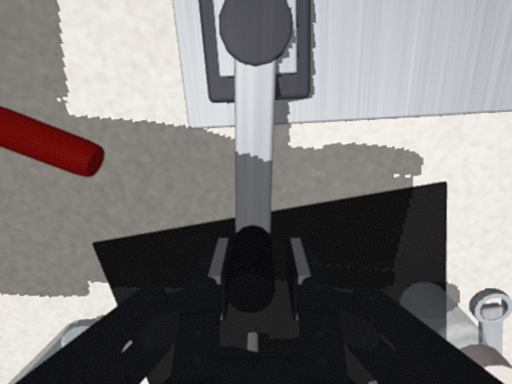

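The lever is in line with the clamp (arm at (255,150), grip between the fingers). The 13.7 N reaction, against about 4 N of friction, means it is at its stop. Releasing and lifting.

Call:
{"name": "move_arm", "arguments": {"commands": [[[0, -0.08, 0, 0, 0, 0, 0.45], [0, -0.08, 0, 0, 0, 0, 0.6], [0, -0.08, 0, 0, 0, 0, 0.6], [0, -0.08, -1.5, 0, 0, 0, 0.6], [0, -0.08, -3.5, 0, 0, 0, 0.6], [0, -0.08, -5.5, 0, 0, 0, 0.6], [0, -0.08, -7, 0, 0, 0, 0.6], [0, -0.08, -7, 0, 0, 0, 0.6]]]}}

```text
time: 18.42
ee_pos: [0.5345, -0.0986, 0.266]
tcp_rot: [0.765, 0.644, 0.002, 0.002]
force: [0.2, -0.5, -0.4]
width: 0.0512
```

```bash
python3 -c "
from h import *
go((480,60,270,0))"
```

```text
t 18.43 pos [534.5 -98.6 266. ] yaw -9.7 F [ 0.2 -0.5 -0.4] w 0.0512 q [-0.25  0.27  1.51  0.    1.35 -0.08]
[5.88, -3.22, -0.18] [0.04, 0.01, -1.22]
```

```bash
python3 -c "
from h import *
go((520,70,260,83))"
```

```text
t 18.43 pos [534.5 -98.6 266. ] yaw -9.7 F [ 0.2 -0.5 -0.4] w 0.0512 q [-0.25  0.27  1.51  0.    1.35 -0.08]
[6.55, -1.72, 0.23] [0.03, 0.03, -11.59]
```

Call:
{"name": "move_arm", "arguments": {"commands": [[[6.55, -1.7, 0.2, 0, 0, -11.6, 0.6], [6.55, -1.7, 0.2, 0, 0, -11.6, 0.6], [6.55, -1.7, 0.2, 0, 0, -11.6, 0.6], [6.55, -1.7, 0.2, 0, 0, -11.6, 0.6], [6.55, -1.7, 0.2, 0, 0, -11.6, 0.6], [6.55, -1.7, 0.2, 0, 0, -11.6, 0.6], [6.55, -1.7, 0.2, 0, 0, -11.6, 0.6], [6.55, -1.7, 0.2, 0, 0, -11.6, 0.6], [6.55, -1.7, 0.2, 0, 0, -11.6, 0.6], [6.55, -1.7, 0.2, 0, 0, -11.6, 0.6]]]}}

```text
time: 19.68
ee_pos: [0.5193, 0.0701, 0.2571]
tcp_rot: [0.061, 0.998, -0.0, -0.001]
force: [-0.1, -0.3, 0.5]
width: 0.0513
```

```bash
python3 - <<'E'
from gap import *
c=imaging.capture("wrist"); full(c); P=cloud(c); q=P[:,:,2]
print("grip");blobs(P,(q>.085)&(q<.12)&(abs(P[:,:,0]-.535)<.05)&(abs(P[:,:,1]+.1)<.05),50)
L=P[:,:,:2]-o; a=(L@u)*1e3; b=(L@v)*1e3; z=q*1e3
m=(abs(b)<27)&(z>45)&(z<53)&(a<-10)&(a>-60); print("block front",np.percentile(a[m],[95,99]).round(1))
cv2.imwrite("pics/w7.png",cv2.resize(c["frame"][:,:,::-1],(800,600),interpolation=cv2.INTER_CUBIC))
T=cloud(imaging.capture("top")); z=T[:,:,2]
print("top");blobs(T,(T[:,:,0]>.25)&(T[:,:,0]<.75)&(abs(T[:,:,1]+0.05)<.48)&(z>.018)&(z<.2),60)
E
```

```text
pad top [ 6.4  6.5  6.7  9.9 13.1 13.6 13.9] spacer foot tops [19.5 19.8 20.4 23.4 26.5 27.1 27.5] [130.8 131.2 131.5 133.2 135.4 135.9 136. ] rack face [147.3 147.5 147.9 148.8 149.6 149.8 149.9]
knob
613 px [273. 208.] rect c 558.7 80.2 size 13.5 50.0 ang 35.6 zmax [86.4 87.8]
grip
456 px [273. 210.] rect c 558.4 80.5 size 12.8 48.5 ang 35.8 zmax [86.8 87.8]
654 px [101. 208.] rect c 529.5 -95.5 size 21.1 21.1 ang 65.8 zmax [109.  111.8]
hub/arm
2037 px [175. 200.] rect c 543.2 -37.5 size 131.3 32.6 ang 82.1 zmax [64.1 66.7]
165 px [248. 257.] rect c 627.2 43.1 size 15.2 15.6 ang 82.0 zmax [66.9 68.8]
89 px [248. 272.] rect c 646.8 40.0 size 6.4 15.6 ang 0.3 zmax [62.7 68.6]
grip
654 px [101. 208.] rect c 529.5 -95.5 size 21.1 21.1 ang 65.8 zmax [109.  111.8]
block front [-27.3 -26.2]
top
569 px [373. 159.] rect c 718.5 -465.7 size 128.4 62.6 ang 89.8 zmax [71.8 78.1]
920 px [213. 174.] rect c 676.9 98.8 size 152.2 106.0 ang 82.4 zmax [53.  68.1]
117 px [300. 179.] rect c 653.7 -205.7 size 35.9 34.7 ang 48.0 zmax [81.5 87.2]
357 px [332. 210.] rect c 543.8 -320.2 size 146.0 44.0 ang 7.6 zmax [37.4 48.1]
608 px [156. 201.] rect c 588.5 299.3 size 167.6 60.0 ang 85.3 zmax [51.5 68.3]
376 px [250. 211.] rect c 546.0 -34.7 size 152.0 56.4 ang 82.9 zmax [ 60.6 107.8]
169 px [310. 212.] rect c 535.6 -241.8 size 40.4 70.4 ang 82.6 zmax [38.5 49.4]
247 px [353. 215.] rect c 521.7 -397.1 size 46.0 94.5 ang 89.2 zmax [37.7 49.3]
158 px [162. 233.] rect c 472.1 283.1 size 38.5 39.4 ang 45.8 zmax [91.1 98. ]
123 px [345. 244.] rect c 420.4 -356.0 size 36.1 34.7 ang 42.4 zmax [80.6 86.3]
159 px [249. 256.] rect c 385.9 -18.7 size 22.7 99.7 ang 57.8 zmax [22.8 28.3]
166 px [305. 263.] rect c 357.6 -205.7 size 65.6 67.9 ang 88.6 zmax [75.7 86.7]
353 px [126. 268.] rect c 348.1 405.6 size 60.9 47.8 ang 1.0 zmax [ 99.9 149.9]
```

View pics/w7.png

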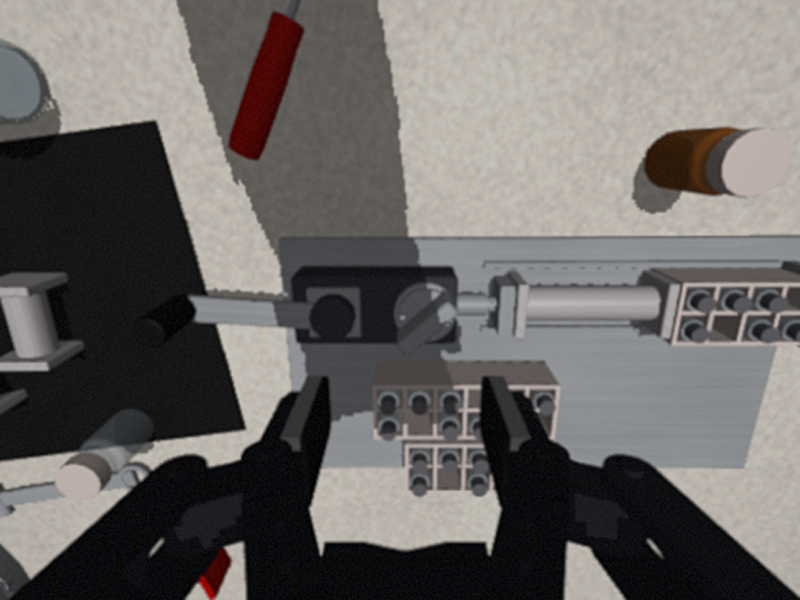

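Final view: the spacer is seated against the rack with the pad on it, and the lever points to -y at (190,310). Bystanders are unmoved within measurement noise. I'll check the lever angle once more.

```bash
python3 - <<'E'
from gap import *
def arm(c,pv,d,name):
    P=cloud(c); q=P[:,:,:2]*1e3; z=P[:,:,2]*1e3; w=q-pv; l=w@d; s=w@np.array([-d[1],d[0]])
    m=(z>59)&(z<68)&(l>25)&(l<85)&(abs(s)<18); X=q[m]; 
    vx,vy,_,_=cv2.fitLine(X.astype(np.float32),cv2.DIST_HUBER,0,.01,.01).ravel(); print(name,m.sum(),"arm angle mod 180",round(np.degrees(np.arctan2(vy,vx))%180,2))
    m=(z>55)&(z<70)&(abs(q[:,:,1]-pv[1])<30)&(abs(q[:,:,0]-pv[0])<18)
pv0=np.array([551.,1.8]);pv1=np.array([552,10.])
g=lambda a:np.array([np.cos(np.radians(a)),np.sin(np.radians(a))])
arm(pickle.load(open("w1.pkl","rb")),pv0,g(173),"w1");arm(pickle.load(open("w4.pkl","rb")),pv0,g(173),"w4");arm(pickle.load(open("w5.pkl","rb")),pv1,g(173),"w5")
c=imaging.capture("wrist"); arm(c,pv1,g(259),"now wrist"); arm(imaging.capture("top"),pv1,g(259),"now top"); arm(imaging.capture("scene"),pv1,g(259),"now scene")
E
```

```text
w1 1232 arm angle mod 180 174.14
w4 1854 arm angle mod 180 173.89
w5 1416 arm angle mod 180 173.94
now wrist 878 arm angle mod 180 79.37
now top 80 arm angle mod 180 76.54
now scene 62 arm angle mod 180 75.64
```

```bash
python3 -c "
from rig import r
print(r.state()['time'],r.job_done())"
```

```text
the job is handed in; nothing more can be done
19.925 None
```

The job is handed in at 19.9 s of the 58 s allowed; no verdict was reported.

- **Spacer:** The channel holds the 100 mm rack, so I laid the 120 mm spacer flat in the channel. The pad-to-rack gap measured about 138.4 mm. That is 5 mm less than the nominal 144 mm, because the rack's face showed at about 139 mm from the channel point; I went by the measured value.
- **Adjuster:** I turned the knob about 39° clockwise, which left about 9.5–10 mm of play.
- **Lever:** I swung it to its stop, where it gave a firm 13.7 N, then let go.

Last checks:
- **Spacer and pad:** The spacer is seated against the rack with the pad on it. I put the pad about 9.5–10 mm pushed in, worked out from positions because it can't be read directly.
- **Lever angle:** The close wrist view shows it swung 85.4° (about 1.49 of 1.5 rad). The coarse top and scene views read 3–4° lower than the wrist view, with few pixels on the arm; I trusted the wrist view and the force at the stop.
- **Bystanders:** In the top view the jars, beaker and screwdriver are within about 2 mm of where they started. The wash bottle was partly hidden by the arm and the wrench was not measured; the arm worked well clear of both.

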